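Slide the tall sleeve out of the cluster and set it against the end stop

TASK

Four steel pipe sleeves stand touching one another on the drawing on the bench. Slide the tallest one clear of the others without lifting it or shifting the rest, push it along the bench squarely up to the middle of the dark steel end stop's face, and hold it firmly home there for about a second with a light, steady push of some 8 N, never as much as 15 N. Then let go and leave it standing there, with nothing else on the bench disturbed.

Things in the scene. Friction and masses are not known exactly. Their poses are not given: they have to be found in the camera images.
- tall_sleeve: Tallest of the four sleeves, in any place of the cluster: plain steel tube on end, open at the top, 70 mm outside, 62 mm bore, 50 mm high, 0.24 to 0.49 kg, slides on the bench with 0.5 to 2 N. Origin: centre of its underside; z up. Fingertips fit down its bore, so it can be pushed from inside. Its wall dents if pressed on the end stop with over 15 N; it may lift at most 8 mm.
- low_a: One of three equal low sleeves of the cluster, 70 mm between the axes of touching ones: plain steel tube standing on end, 70 mm outside diameter, 62 mm bore, 34 mm high, 0.17 to 0.34 kg. Origin: centre of its underside; z up.
- low_b: One of three equal low sleeves of the cluster, 70 mm between the axes of touching ones: plain steel tube standing on end, 70 mm outside diameter, 62 mm bore, 34 mm high, 0.17 to 0.34 kg. Origin: centre of its underside; z up.
- low_c: One of three equal low sleeves of the cluster, 70 mm between the axes of touching ones: plain steel tube standing on end, 70 mm outside diameter, 62 mm bore, 34 mm high, 0.17 to 0.34 kg. Origin: centre of its underside; z up.
- end_stop: Dark steel end stop, fixed: upright plate 120 mm wide (its y), 12 mm thick, 50 mm high, on a foot behind it that reaches x = 125 mm. The flat face looks to its -x, roughly to the robot. The plate is clamped somewhere along a slot: its face is at x = 35 to 55 mm, setting not reported, so feel for it. Rigid: force climbs 3 N or more per mm. Origin: on the bench, at y = middle of the face.
- tape_measure: Bystander: black tape measure, 70 x 36 mm, 58 mm high, loose. Origin: centre of its underside.
- screwdriver: Bystander: screwdriver lying flat, loose, about 200 mm long, under 35 mm high; its length is along its x. Origin: under its middle.
- rivet_can: Bystander: small metal can, 60 mm diameter, 65 mm high, loose, upright. Origin: centre of its underside.
Things that resemble listed ones, but are neither listed nor needed, are in the scene too. Leave any blue look-alike of the low_b alone. Leave any red look-alike of the low_c alone.

How it is judged (in metres and radians):
On the way, in this order (a step that is already met when the one before it is completed fails the run):
1. the tall sleeve stands at least 15 mm clear of every other sleeve (horizontal distance between tall_sleeve and low_a above 0.085 m and horizontal distance between tall_sleeve and low_b above 0.085 m and horizontal distance between tall_sleeve and low_c above 0.085 m), for 0.1 s.
2. the tall sleeve is against the end stop, within 20 mm of the middle of its face, and pressed on it with more than 4 N for 0.6 s (x of tall_sleeve in the frame of end_stop between -0.003 and 0.024 m and y of tall_sleeve in the frame of end_stop between -0.02 and 0.02 m and contact force between tall_sleeve and end_stop above 4 N), for 0.6 s.
At the end, for the whole second after the job is handed in: The tall sleeve stands upright and at rest before the end stop (x -3 to 24 mm in its frame, the range of the plate settings, and within 20 mm of its middle), clear of the other sleeves; low sleeves within 6 mm and bystanders within 12 mm of their starts (all of step 1 and x of tall_sleeve in the frame of end_stop between -0.003 and 0.024 m and y of tall_sleeve in the frame of end_stop between -0.02 and 0.02 m and angle between tall_sleeve's own z axis and vertical below 0.05 rad and height (world z) of tall_sleeve below 0.004 m and linear speed of tall_sleeve below 0.01 m/s and distance of each of low_a, low_b, low_c from where it was at the start of the episode below 0.006 m and distance of each of tape_measure, screwdriver, rivet_can from where it was at the start of the episode below 0.012 m); the robot touches nothing.
It fails at once if a low sleeve is shifted more than 6 mm (distance of any of low_a, low_b, low_c from where it was at the start of the episode above 0.006 m).
It fails at once if the tall sleeve is lifted more than 8 mm off the bench (height (world z) of tall_sleeve above 0.008 m).
It fails at once if the tall sleeve is pressed against the end stop with more than 15 N (contact force between tall_sleeve and end_stop above 15 N).
It fails at once if a bystander is shifted more than 12 mm (distance of any of tape_measure, screwdriver, rivet_can from where it was at the start of the episode above 0.012 m).
It also fails if it takes over 72 s, if anything falls off the work surface, if the arm or the gripper's body presses on something with over 40 N, if the wrist force passes 120 N, or if a joint passes its speed limit or range.

ROBOT

A 7-joint arm with a two-finger parallel gripper is mounted at the origin on the work surface. World frame = base frame: x ahead of the robot, y to its left, z up, the work surface at z = 0. Lengths are in m, angles in degrees, forces in N, time in s.
With the tool pointing down it reaches from about 0.425 to 0.875 m from the base axis. Payload 4.7 kg.
Tool frame: the origin (TCP) lies on the centre line of the jaws, within the pads' length; the fingertips stand env.nose_length ahead of it and the grasp point (between the pads) lies 8 mm behind it (env.nose_length is the distance from the TCP to the fingertips, in m); y points along the fingers, z is the direction in which the jaws open and shut, and the axes are right-handed (so a half turn about y gives the same grasp; the last joint's range is limited). The gripper opens to 87 mm and grips with 3 to 60 N. Pads are 19 mm wide; open, the fingers measure 117 mm over their backs; the gripper's body (75 mm by 190 mm) begins 51 mm behind the grasp point.
Start: joints at [72.886, 18.392, -4.016, 83.108, 1.295, 78.541, -3.26], TCP at [0.2, -0.618, 0.234] pointing down, gripper open.
Joint ranges: [-163.93, 163.93], [-17.29, 119.83], [-79.2, 71.16], [3.27, 140.29], [-89.18, 269.18], [5.43, 117.66], [-154.24, 154.24]. Speed limits (degrees/s): [147.25, 147.25, 180, 180, 180, 180, 180].

INTERFACE

Orientations are given as [roll, pitch, yaw] about the fixed x, y, z axes, in that order (R = Rz(yaw) Ry(pitch) Rx(roll)).
In Python, from cell import env, read_camera, camera_info, job, models gives the robot as it stands.
- The arm moves only by the tool move_arm, never from a script. Its argument "moves" is a list of rows, each a list of 6 numbers: the shift along the tool's x, y, z in mm, then the turn, a rotation vector about the tool's x, y, z in degrees. In form: [[x, y, z, ax, ay, az], ...]. A call has 1 to 20 rows; each row is the pose to reach, as a shift and turn from the pose commanded when the call began, along the tool's axes at that moment; what a row does not reach only later rows make up. A row lasts 1/12 s, in which the tool goes at most 41.7 mm and 7.16 degrees, less where a joint would pass 70% of its speed; a pose out of reach is approached as far as the arm can. A call with a gripper value outside its range is refused whole. "claw" is the finger opening in mm, from 0 to 87, set as the call begins (left out, the last holds). The fingers move at their own pace and stop on an object; "newtons" is the grip in N (left out, the last holds). Time passes only in rows, so rows that repeat a pose let the fingers close. It gives the time, the measured TCP pose, the force and the opening at its end, in the units of the state.
- env.get_obs(): the state, without advancing time (a new reading comes with each control period).
- read_camera(name): name is "scene" or "top" or "wrist"; returns (picture, depth): 400x640x3 uint8, red, green, blue; 400x640 float32, m along the optical axis (not along the pixel's ray), 0 where there is no reading.
- camera_info(name): a dict with "fx", "fy", "cx", "cy" (pixels), "R" (3x3) and "t" (3): a world point X has camera coordinates R X + t. Camera axes: x right, y down, z forward; pixel columns grow to the right and rows downward; lengths in m; the calibration is good to about 2 mm. A picture is of the moment at which its call begins: read the wrist's pose just before it. camera_info takes no time and is no camera call; for the wrist camera it gives the pose at the moment of the call.
- job.sign_off(): hands the job in, once; it reports no verdict.
Trained networks look in the newest picture that a camera, given by its name, has taken for a name from the list of things; names that differ only in an ending like _2 or _b are one class to them, and where a whole thing is asked for, a point or a joint stands for the part that bears it (a point fixed in the world has none). Each returns a list of dicts, best first, with "score" (0 to 1); they miss things now and then, are a little off and sometimes report something else, mostly with a low value. They report only what shows in the picture. A call takes as long as a camera call. They do not tell look-alikes from the thing itself.
- models.spot_in(target, camera): "point" ([x, y, z] in m, in world coordinates, good to about 4 mm: the middle of the surface that is visible of it).
- models.cut_out(target, camera): "mask" (400x640 bool, what is visible of it).
The state is a dict: "time_s": time; "qpos": joint angles; "joint_velocities": joint speeds; "effort": joint torques, N m; "tool_pos": TCP position; "tool_rot": TCP orientation; "force": force on the tool from outside, world axes, zero at the start; "wrist_torque": the same for the moment, N m; "grip_width": finger opening in m.
Only numpy, scipy, OpenCV 4.12 (cv2) and the standard library are available. Lean on these libraries where they do the work, as an engineer would, in place of code of your own. Each camera call takes 0.05 s, during which the arm holds its last target.

## Working session

There is one attempt and no reset: what is moved stays moved. The work goes in short steps, Python scripts to look and compute and a tool call to move; the robot and the scene stay as the last step left them, time stands still between calls to the robot, and variables do not carry over. Pictures are saved under pics/ and viewed, and the job is handed in when it is done.

Besides the shell and the picture viewer there is one more tool, called after "Call:" by a JSON object that holds its "fn" and its "kwargs". move_arm: Moves the arm, as the interface text tells. Its arguments: {"type":"object","properties":{"moves":{"type":"array","items":{"type":"array","items":{"type":"number"}}},"claw":{"type":"number"},"newtons":{"type":"number"}},"required":["moves"]}

```bash
ls; mkdir -p pics; cat > h.py <<'E'
import numpy as np, cv2
from cell import env, read_camera, camera_info, job, models
def pts(cam,dep):
    c=camera_info(cam);v,u=np.mgrid[0:400,0:640]
    P=np.stack([(u-c['cx'])/c['fx']*dep,(v-c['cy'])/c['fy']*dep,dep],-1)
    return (P-c['t'])@np.array(c['R'])
def save(n,im): cv2.imwrite('pics/'+n,im[...,::-1])
E
python3 - <<'E'
from h import *
o=env.get_obs();print({k:np.round(v,3) for k,v in o.items()},env.nose_length)
for c in ('top','scene'):
    im,d=read_camera(c);save(c+'0.png',im);np.save(c+'0.npy',d)
    for t in ['tall_sleeve','low_a','end_stop','tape_measure','screwdriver','rivet_can']:
        try:
            for r in models.spot_in(t,c): print(c,t,np.round(r['point'],3),round(r['score'],2))
        except Exception as e: print(t,e)
    ci=camera_info(c);print(ci)
print(env.get_obs()['time_s'])
E
```

```text
pics
{'time_s': np.float64(0.0), 'qpos': array([72.885, 18.439, -4.017, 83.176,  1.295, 78.54 , -3.262]), 'joint_velocities': array([ 0.   ,  0.004,  0.028, -0.118,  0.06 , -0.007, -0.005]), 'effort': array([-1.0000e-03, -4.9129e+01, -4.0400e-01, -3.1253e+01, -6.4000e-02,
        4.4000e-02,  0.0000e+00]), 'tool_pos': array([ 0.2  , -0.618,  0.232]), 'tool_rot': array([-9.01100e+01, -5.00000e-03, -1.62075e+02]), 'force': array([ 0.153,  0.711, -0.306]), 'wrist_torque': array([-0.04 , -0.019, -0.   ]), 'grip_width': np.float64(0.087)} 0.011
top tall_sleeve [ 0.647 -0.201  0.041] 0.64
top low_a [ 0.603 -0.266  0.033] 0.88
top low_a [ 0.46  -0.382  0.029] 0.86
top low_a [ 0.377 -0.255  0.026] 0.78
top low_a [ 0.569 -0.203  0.029] 0.76
top low_a [0.676 0.002 0.058] 0.64
top low_a [ 0.53  -0.266  0.031] 0.62
top low_a [0.647 0.209 0.015] 0.26
top end_stop [0.65  0.21  0.016] 0.92
top end_stop [ 0.453 -0.015  0.061] 0.43
top tape_measure [0.677 0.    0.057] 0.82
top screwdriver [ 0.768 -0.05   0.023] 0.68
top screwdriver [ 0.534 -0.269  0.029] 0.16
top rivet_can [ 0.456 -0.013  0.061] 0.98
[... 430 characters left out ...]
  0.054] 0.46
scene low_a [ 0.551 -0.192  0.024] 0.94
scene low_a [ 0.384 -0.256  0.024] 0.93
scene low_a [ 0.458 -0.378  0.019] 0.78
scene low_a [ 0.52  -0.261  0.029] 0.72
scene low_a [ 0.601 -0.265  0.024] 0.69
scene end_stop [0.653 0.199 0.014] 0.85
scene tape_measure [ 0.689 -0.003  0.056] 0.71
scene screwdriver [ 0.78  -0.056  0.023] 0.64
scene rivet_can [ 0.464 -0.027  0.056] 0.6
{'fx': 443.3113369590922, 'fy': 443.3113369590922, 'cx': 312.79923932284095, 'cy': 201.02342021321724, 'R': array([[ 0.51160944,  0.85909692, -0.01443155],
       [ 0.73631306, -0.44702201, -0.50795118],
       [-0.44283051,  0.24924648, -0.86126496]]), 't': array([-0.24983282, -0.431917  ,  1.18740392])}
0.7
```

View pics/top0.png

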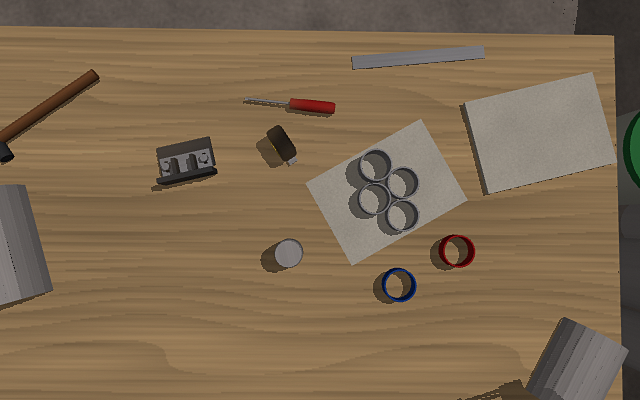

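View pics/scene0.png

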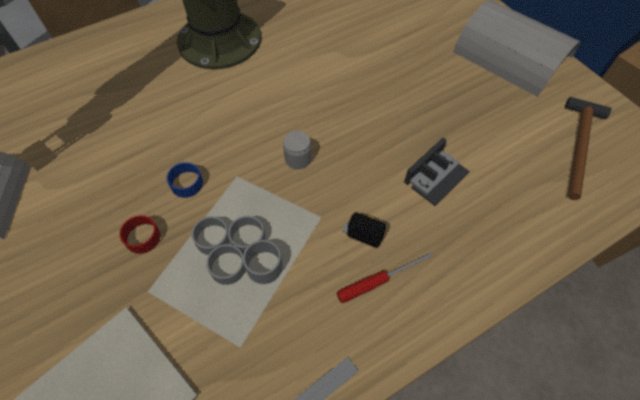

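```bash
python3 - <<'E'
from h import *
from scipy.optimize import least_squares
d=np.load('top0.npy');P=pts('top',d);ok=d>0
b=ok&(abs(P[...,2])<.01);print('bench z',np.median(P[...,2][b]))
def rim(c,zlo,zhi):
    # fit annulus: rim-top points r between 31 and 35
    m=ok&(np.hypot(P[...,0]-c[0],P[...,1]-c[1])<.042)&(P[...,2]>zlo)&(P[...,2]<zhi)
    X=P[m];f=least_squares(lambda p:np.hypot(X[:,0]-p[0],X[:,1]-p[1])-.033,c,loss='soft_l1',f_scale=.002)
    print(np.round(f.x,4),len(X),np.median(X[:,2]))
rim([.645,-.203],.043,.056)
for c in ([.603,-.266],[.569,-.203],[.53,-.266],[.46,-.382],[.377,-.255]): rim(c,.028,.039)
# end stop
m=ok&(P[...,0]>.5)&(P[...,1]>.12)&(P[...,2]>.008)
v,u=np.nonzero(m);print(u.min(),u.max(),v.min(),v.max())
X=P[m]
t=X[X[:,2]>.04];print(len(t));
(c,s,a)=cv2.minAreaRect((t[:,:2]*1000).astype(np.float32));print('plate',c,s,a)
f=X[(X[:,2]<.035)];(c,s,a)=cv2.minAreaRect((f[:,:2]*1000).astype(np.float32));print('foot',c,s,a,np.median(f[:,2]))
E
```

```text
bench z 0.0005510276790581712
[ 0.6387 -0.198 ] 212 0.04983325476253135
[ 0.6026 -0.259 ] 238 0.033899161543676636
[ 0.5685 -0.1998] 289 0.03398842220987126
[ 0.5333 -0.2588] 220 0.033931913817364545
[ 0.4575 -0.3778] 231 0.03384715061103339
[ 0.384  -0.2523] 220 0.034025314449227004
0 216 69 226
1061
plate (580.6912231445312, 362.2589111328125) (91.65156555175781, 441.1505126953125) 10.114089965820312
foot (698.8456420898438, 396.7862243652344) (295.4532775878906, 443.3822326660156) 16.923471450805664 0.021526894256999878
```

```bash
python3 - <<'E'
from h import *
d=np.load('top0.npy');P=pts('top',d);ok=d>0
def rect(u0,u1,v0,v1,zl,zh,n):
    m=np.zeros_like(ok);m[v0:v1,u0:u1]=1
    m&=ok&(P[...,2]>zl)&(P[...,2]<zh);X=P[m]
    (c,s,a)=r=cv2.minAreaRect((X[:,:2]*1000).astype(np.float32));print(n,len(X),np.round(c,1),np.round(s,1),round(a,2),'z',np.round(np.percentile(X[:,2],[5,50,95]),3));print(cv2.boxPoints(r).round(0).tolist())
rect(140,230,125,200,.044,.06,'plate')
rect(140,230,125,200,.005,.06,'all')
rect(255,305,115,175,.045,.07,'tape')
rect(255,315,115,175,.006,.07,'tapeall')
rect(265,310,230,275,.05,.07,'can')
rect(235,345,90,120,.006,.07,'drv')
im=cv2.imread('pics/top0.png');cv2.imwrite('pics/z0.png',cv2.resize(im[110:210,120:320],None,fx=4,fy=4))
E
```

```text
plate 371 [629.8 208.7] [ 47.7 119.9] 12.89 z [0.045 0.05  0.053]
[[593.0, 262.0], [620.0, 145.0], [666.0, 156.0], [640.0, 272.0]]
all 2122 [652.9 226.1] [139.7 161.1] 0.58 z [0.007 0.017 0.051]
[[582.0, 306.0], [584.0, 145.0], [724.0, 146.0], [722.0, 307.0]]
tape 567 [684.4   3.6] [69.9 37.6] 34.3 z [0.051 0.057 0.061]
[[645.0, -1.0], [666.0, -32.0], [724.0, 8.0], [703.0, 39.0]]
tapeall 666 [6.797e+02 6.000e-01] [81. 38.] 34.3 z [0.009 0.057 0.06 ]
[[636.0, -7.0], [657.0, -38.0], [724.0, 8.0], [702.0, 39.0]]
can 643 [451.1 -16. ] [57.6 58.3] 26.18 z [0.054 0.065 0.068]
[[412.0, -3.0], [438.0, -55.0], [490.0, -29.0], [464.0, 23.0]]
drv 655 [775.  -12.7] [198.6  27.8] 85.85 z [0.014 0.023 0.027]
[[754.0, -111.0], [782.0, -113.0], [796.0, 85.0], [768.0, 87.0]]
```

View pics/z0.png

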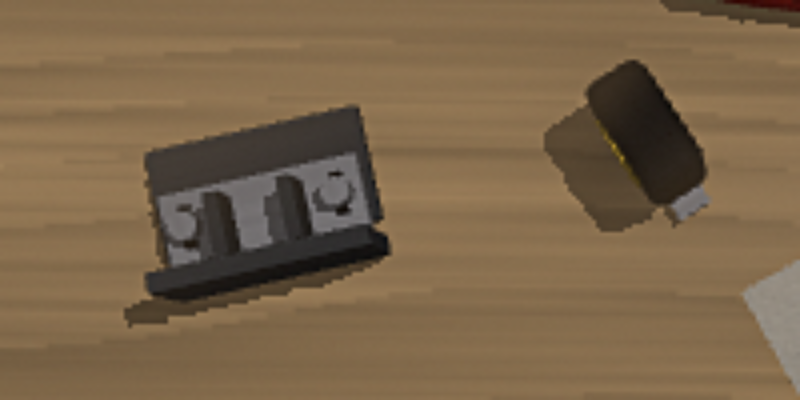

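Call:
{"fn": "move_arm", "kwargs": {"moves": [[-30, 0, -15, 0, 0, 0], [-70, 0, -34, 0, 1, 0], [-110, 0, -53, 0, 1, 0], [-150, 5, -73, 0, 2, 0], [-190, 10, -92, 0, 2, 0], [-230, 15, -111, 0, 3, 0], [-270, 20, -131, 0, 3, 0], [-310, 25, -150, 0, 4, 0], [-350, 30, -169, 0, 4, 0], [-390, 35, -189, 0, 4.5, 0], [-430, 40, -208, 0, 5, 0], [-470, 45, -227, 0, 5, 0], [-505, 50, -244, 0, 5, 0], [-530, 50, -256, 0, 5, 0], [-542, 50, -262, 0, 5, 0], [-547, 50, -264.5, 0, 5, 0], [-547, 50, -264.5, 0, 5, 0], [-547, 50, -264.5, 0, 5, 0]], "claw": 12, "newtons": 10}}

```text
time_s: 2.2
tool_pos: [0.6387, -0.1992, 0.1833]
tool_rot: [-90.0, -0.1, -167.1]
force: [-0.7, -0.2, -0.3]
grip_width: 0.0125
```

```bash
python3 - <<'E'
from h import *
from scipy.optimize import least_squares
o=env.get_obs();print(o['time_s'],o['tool_pos'],o['tool_rot'],o['force'],o['grip_width'],np.round(o['qpos'],1))
im,d=read_camera('wrist');save('w1.png',im);P=pts('wrist',d);ok=d>0
for n,c,zl,zh in (('T',[.639,-.198],.043,.056),('L1',[.6026,-.259],.028,.039),('L2',[.5685,-.1998],.028,.039),('L3',[.5333,-.2588],.028,.039)):
    m=ok&(np.hypot(P[...,0]-c[0],P[...,1]-c[1])<.042)&(P[...,2]>zl)&(P[...,2]<zh)
    X=P[m]
    if len(X)<30: print(n,'few',len(X));continue
    f=least_squares(lambda p:np.hypot(X[:,0]-p[0],X[:,1]-p[1])-.033,c,loss='soft_l1',f_scale=.002);print(n,np.round(f.x,4),len(X),np.median(X[:,2]))
E
```

```text
2.2 [ 0.63866064 -0.19918113  0.18330875] [-8.99619057e+01 -6.29083494e-02 -1.67076296e+02] [-0.73501083 -0.19152646 -0.27797211] 0.012459580423592891 [ 31.6  23.7 -22.   83.3   9.1  74.8 -68.2]
T [ 0.64   -0.2003] 1160 0.0497259667261267
L1 [ 0.6045 -0.2598] 728 0.033775466168649605
L2 [ 0.5706 -0.2012] 623 0.033604765860861696
L3 [ 0.5418 -0.2592] 197 0.0334449213932393
```

View pics/w1.png

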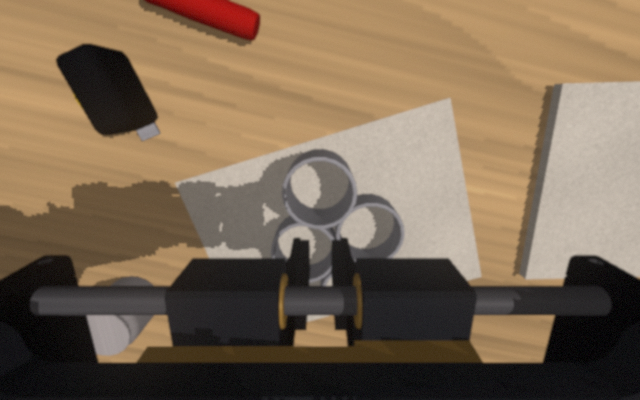

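Call:
{"fn": "move_arm", "kwargs": {"moves": [[0, 30, 0, 0, 0, 0], [0, 60, 0, 0, 0, 0], [-1, 85, 0, 0, 0, 0], [-1, 100, 0, 0, 0, 0], [-1, 108, 0, 0, 0, 0], [-1, 113, 0, 0, 0, 0], [-1, 118, 0, 0, 0, 0], [-1, 123, 0, 0, 0, 0], [-1, 128, 0, 0, 0, 0], [-1, 133, 0, 0, 0, 0], [-1, 138, 0, 0, 0, 0], [-1, 143, 0, 0, 0, 0], [-1, 148, 0, 0, 0, 0], [-1, 152, 0, 0, 0, 0], [-1, 155, 0, 0, 0, 0], [-1, 157, 0, 0, 0, 0], [-1, 157, 0, 0, 0, 0]]}}

```text
time_s: 3.67
tool_pos: [0.6397, -0.1982, 0.0259]
tool_rot: [-90.0, -0.0, -167.1]
force: [-0.0, 0.0, -0.0]
grip_width: 0.0122
```

```bash
python3 - <<'E'
from h import *
o=env.get_obs();print(o['time_s'],o['tool_pos'],o['tool_rot'],o['force'],o['grip_width'],np.round(o['qpos'],1))
im,d=read_camera('wrist');save('w2.png',im)
E
```

```text
3.6667 [ 0.63973648 -0.19815319  0.02593268] [-9.00221875e+01 -4.28853707e-02 -1.67074145e+02] [-0.01716691  0.01096505 -0.0138233 ] 0.012206326872205457 [ 30.5  31.7 -20.5  91.2  12.4  59.4 -70.6]
```

View pics/w2.png

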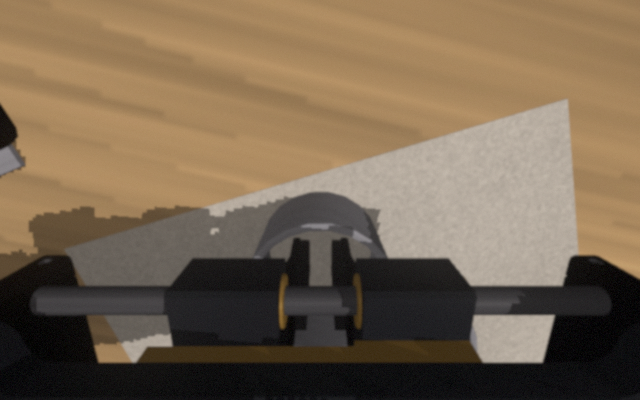

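Call:
{"fn": "move_arm", "kwargs": {"moves": [[0, 0, 0, 0, 0, 0], [0, 0, 0, 0, 0, 0], [0, 0, 0, 0, 0, 0], [0, 0, 0, 0, 0, 0]], "claw": 24, "newtons": 5}}

```text
time_s: 4.05
tool_pos: [0.6402, -0.1983, 0.0268]
tool_rot: [-90.0, 0.0, -167.1]
force: [0.0, 0.8, 0.7]
grip_width: 0.0228
```

Call:
{"fn": "move_arm", "kwargs": {"moves": [[-2, 0, -1, 0, 0, 0], [-5, 0, -2, 0, 0, 0], [-8, 0, -3, 0, 0, 0], [-11, 0, -4.5, 0, 0, 0], [-14, 0, -6, 0, 0, 0], [-17, 0, -7, 0, 0, 0], [-20, 0, -8, 0, 0, 0], [-23, 0, -9.5, 0, 0, 0], [-26, 0, -10.5, 0, 0, 0], [-29, 0, -12, 0, 0, 0], [-32, 0, -13, 0, 0, 0], [-35, 0, -14, 0, 0, 0], [-37, 0, -15, 0, 0, 0], [-37, 0, -15, 0, 0, 0]]}}

```text
time_s: 5.22
tool_pos: [0.6733, -0.1747, 0.0266]
tool_rot: [-90.0, 0.0, -167.0]
force: [0.3, 0.0, 0.1]
grip_width: 0.0241
```

```bash
cat > t.py <<'E'
from h import *
import sys
from scipy.optimize import least_squares
def ring(P,ok,n,c,zl,zh):
    m=ok&(np.hypot(P[...,0]-c[0],P[...,1]-c[1])<.042)&(P[...,2]>zl)&(P[...,2]<zh);X=P[m]
    if len(X)<30: print(n,'few',len(X));return
    f=least_squares(lambda p:np.hypot(X[:,0]-p[0],X[:,1]-p[1])-.033,c,loss='soft_l1',f_scale=.002);print(n,np.round(f.x,4),len(X),np.round(np.median(X[:,2]),4))
o=env.get_obs();print(o['time_s'],o['tool_pos'],o['tool_rot'],o['force'],o['grip_width'])
n=sys.argv[1];w,dw=read_camera('wrist');im,d=read_camera('top');s,_=read_camera('scene')
save(n+'.png',np.vstack([np.hstack([cv2.resize(w,(400,250)),cv2.resize(s,(400,250))]),cv2.resize(im[80:270,120:470],(800,350*190*800//(350*350) if 0 else 340))]))
P=pts('top',d);ok=d>0
ring(P,ok,'T',o['tool_pos'][:2],.043,.056)
for k,c in (('L1',[.6026,-.259]),('L2',[.5685,-.1998]),('L3',[.5333,-.2588])): ring(P,ok,k,c,.028,.039)
ring(pts('wrist',dw),dw>0,'T_wrist',o['tool_pos'][:2],.043,.056)
E
python3 t.py a1
```

```text
5.2167 [ 0.67334655 -0.17474129  0.02656141] [-9.00056713e+01  3.84361112e-02 -1.67039803e+02] [0.27887111 0.04378056 0.06140445] 0.024123282525336236
T few 13
L1 few 0
L2 [ 0.5684 -0.1983] 65 0.0339
L3 few 0
T_wrist [ 0.6647 -0.1781] 2410 0.0494
```

View pics/a1.png

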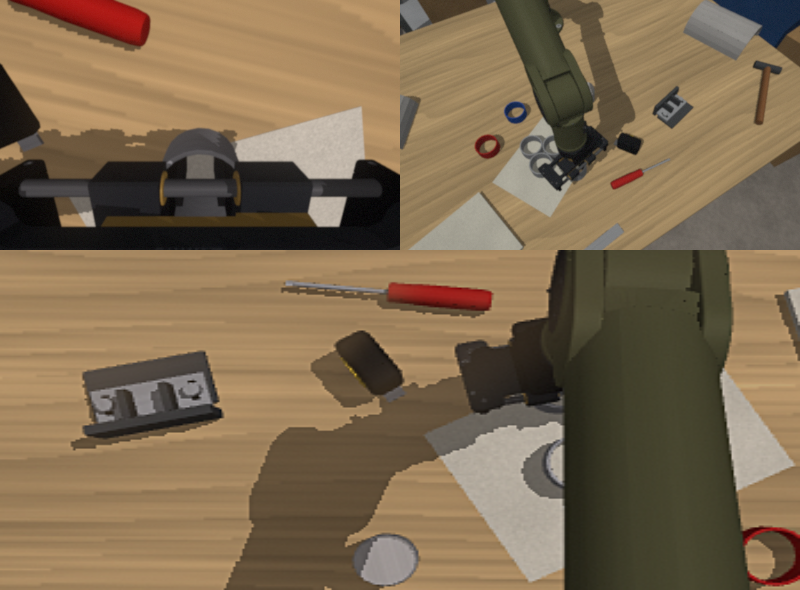

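Call:
{"fn": "move_arm", "kwargs": {"moves": [[1, 0, -4, 0, 0, 0], [2, 0, -11, 0, 0, 0], [3, 0, -18, 0, 0, 0], [4, 0, -26, 0, 0, 0], [5, 0, -34, 0, 0, 0], [6, 0, -42, 0, 0, 0], [7, 0, -50, 0, 0, 0], [9, 0, -58, 0, 0, 0], [14, 0, -64, 0, 0, 0], [20, 0, -69, 0, 0, 0], [26, 0, -74, 0, 0, 0], [32, 0, -79, 0, 0, 0], [38, 0, -84, 0, 0, 0], [44, 0, -90, 0, 0, 0], [51, 0, -96, 0, 0, 0], [58, 0, -102, 0, 0, 0], [65, 0, -109, 0, 0, 0], [72, 0, -116, 0, 0, 0], [77, 0, -121, 0, 0, 0], [78, 0, -125, 0, 0, 0]]}}

```text
time_s: 7.03
tool_pos: [0.5674, -0.0705, 0.0265]
tool_rot: [-90.0, -0.1, -167.1]
force: [0.5, -0.9, 0.4]
grip_width: 0.0239
```

```bash
python3 t.py a2
```

```text
7.0333 [ 0.56740087 -0.07049827  0.02646136] [-8.99936952e+01 -5.90124846e-02 -1.67058758e+02] [ 0.52800624 -0.88420236  0.42099362] 0.023915750989455177
T few 0
L1 [ 0.6023 -0.2584] 264 0.0339
L2 [ 0.5683 -0.2001] 219 0.0341
L3 [ 0.5341 -0.2581] 259 0.034
T_wrist [ 0.579  -0.0699] 2593 0.0497
```

View pics/a2.png

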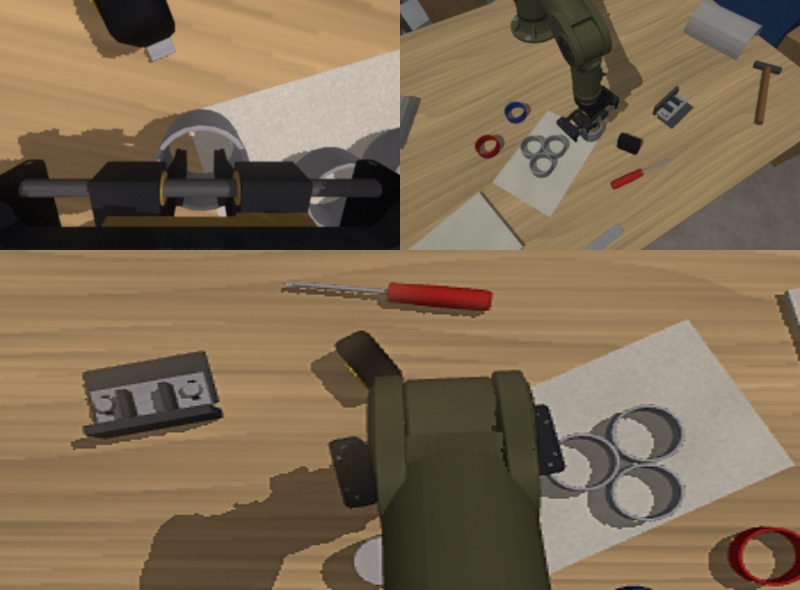

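Call:
{"fn": "move_arm", "kwargs": {"moves": [[-1, 0, -4, 0, 0, 0], [-2, 0, -11, 0, 0, 0], [-3, 0, -19, 0, 0, 0], [-4, 0, -28, 0, 0, 0], [-5, 0, -37, 0, 0, 0], [-6, 0, -46, 0, 0, 0], [-7, 0, -55, 0, 0, 0], [-8, 0, -64, 0, 0, 0], [-9, 0, -73, 0, 0, 0], [-10, 0, -82, 0, 0, 0], [-11, 0, -91, 0, 0, 0], [-12, 0, -100, 0, 0, 0], [-13, 0, -109, 0, 0, 0], [-14, 0, -118, 0, 0, 0], [-15, 0, -127, 0, 0, 0], [-16, 0, -136, 0, 0, 0], [-17, 0, -145, 0, 0, 0], [-18, 0, -152, 0, 0, 0], [-19, 0, -157, 0, 0, 0], [-20, 0, -160, 0, 0, 0]]}}

```text
time_s: 8.85
tool_pos: [0.5523, 0.0904, 0.0265]
tool_rot: [-90.0, -0.0, -167.0]
force: [-1.0, -1.4, -0.3]
grip_width: 0.0242
```

Call:
{"fn": "move_arm", "kwargs": {"moves": [[-1, 0, -4, 0, 0, 0], [-2, 0, -11, 0, 0, 0], [-3, 0, -19, 0, 0, 0], [-4, 0, -28, 0, 0, 0], [-5, 0, -37, 0, 0, 0], [-6, 0, -46, 0, 0, 0], [-7, 0, -55, 0, 0, 0], [-8, 0, -64, 0, 0, 0], [-9, 0, -73, 0, 0, 0], [-10, 0, -82, 0, 0, 0], [-11, 0, -90, 0, 0, 0], [-12, 0, -96, 0, 0, 0], [-12, 0, -100, 0, 0, 0], [-12, 0, -102, 0, 0, 0], [-12, 0, -102, 0, 0, 0]]}}

```text
time_s: 10.1
tool_pos: [0.5412, 0.1921, 0.0265]
tool_rot: [-90.0, -0.0, -167.0]
force: [1.1, 0.3, -0.0]
grip_width: 0.0243
```

```bash
python3 t.py a3; python3 - <<'E'
from h import *
# stop face front edge, from the first top picture
d=np.load('top0.npy');P=pts('top',d)[125:200,140:230].reshape(-1,3)
X=P[(P[:,2]>.046)&(P[:,2]<.054),:2]
y=np.deg2rad(12.9);e=np.array([np.cos(y),np.sin(y)]);n=np.array([-e[1],e[0]])
a=X@e;b=X@n
bins=np.arange(b.min(),b.max(),.006)
q=[(c+.003,a[(b>=c)&(b<c+.006)].min()) for c in bins if ((b>=c)&(b<c+.006)).sum()>2]
p=np.polyfit(*np.array(q).T,1);print('slope deg',np.rad2deg(np.arctan(p[0])),'b',b.min(),b.max(),'a',np.median(np.array(q)[:,1]))
t=env.get_obs()['tool_pos'][:2];print('tcp a,b',t@e,t@n)
E
```

```text
10.1 [0.54121663 0.19207112 0.02650883] [-9.00118025e+01 -9.43712500e-04 -1.67045906e+02] [ 1.14587654  0.31931588 -0.03345265] 0.024292271557340355
T [0.5442 0.1858] 35 0.0498
L1 [ 0.6023 -0.2584] 265 0.0338
L2 [ 0.5683 -0.1994] 261 0.0341
L3 [ 0.5341 -0.2581] 258 0.0342
T_wrist [0.5458 0.1856] 3754 0.0494
slope deg -0.6312328182602336 b 0.002842896947100734 0.12276364211433494 a 0.6374666775907241
tcp a,b 0.5704825337175693 0.06547230523159575
```

View pics/a3.png

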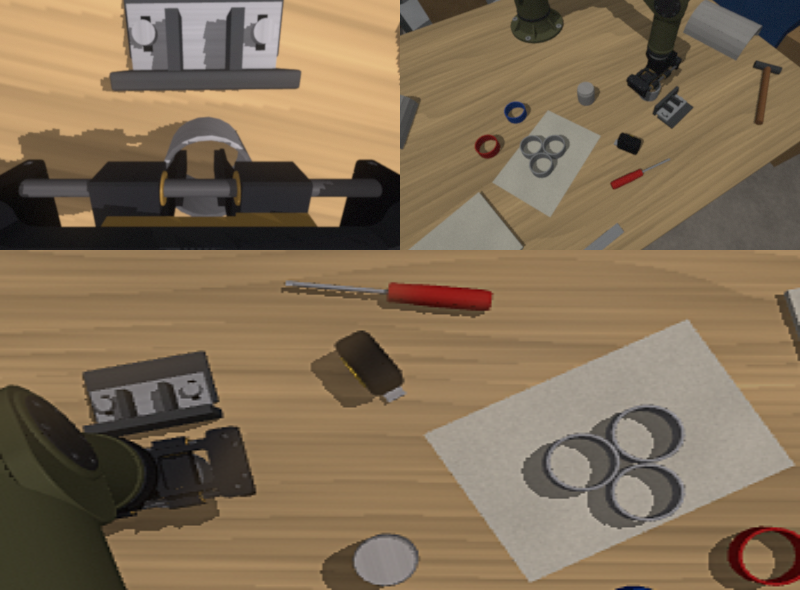

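Call:
{"fn": "move_arm", "kwargs": {"moves": [[-1, 0, 1, 0, 0, 0], [-3, 0, 2, 0, 0, 0], [-5, 0, 2, 0, 0, 0], [-7, 0, 2, 0, 0, 0], [-9, 0, 2, 0, 0, 0], [-11, 0, 2, 0, 0, 0], [-13, 0, 2, 0, 0, 0], [-14, 0, 2, 0, 0, 0], [-15, 0, 2, 0, 0, 0], [-15, 0, 2, 0, 0, 0], [-15, 0, 2, 0, 0, 0], [-15, 0, 2, 0, 0, 0]]}}

```text
time_s: 11.25
tool_pos: [0.5565, 0.193, 0.0265]
tool_rot: [-90.0, 0.0, -167.1]
force: [0.7, -0.9, -0.6]
grip_width: 0.0237
```

```bash
python3 t.py a4
```

```text
11.25 [0.55646191 0.19296131 0.02652147] [-8.99958876e+01  8.34384242e-03 -1.67074216e+02] [ 0.65340812 -0.93359266 -0.56812257] 0.02370371244505083
T [0.5485 0.1895] 37 0.0499
L1 [ 0.6022 -0.2583] 272 0.034
L2 [ 0.5682 -0.1994] 263 0.0341
L3 [ 0.5341 -0.2582] 259 0.0341
T_wrist [0.5478 0.1895] 2365 0.0495
```

View pics/a4.png

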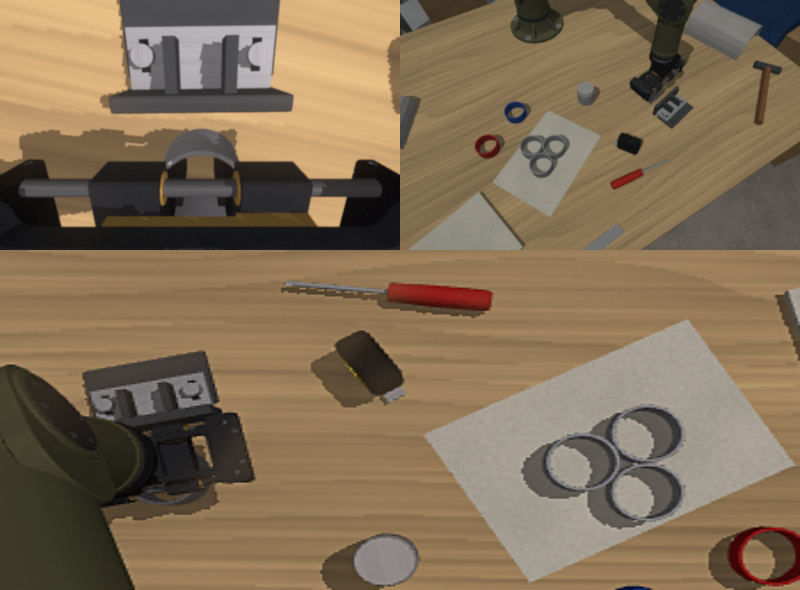

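Call:
{"fn": "move_arm", "kwargs": {"moves": [[-1, 0, 0, 0, 0, 0], [-3, 0, 0, 0, 0, 0], [-5, 0, 0, 0, 0, 0], [-7, 0, 0, 0, 0, 0], [-9, 0, 0, 0, 0, 0], [-11, 0, 0, 0, 0, 0], [-13, 0, 0, 0, 0, 0], [-15, 0, 0, 0, 0, 0], [-17, 0, 0, 0, 0, 0], [-18.5, 0, 0, 0, 0, 0], [-19.5, 0, 0, 0, 0, 0], [-20, 0, 0, 0, 0, 0], [-20, 0, 0, 0, 0, 0], [-20, 0, 0, 0, 0, 0]]}}

```text
time_s: 12.57
tool_pos: [0.576, 0.1974, 0.0265]
tool_rot: [-90.0, 0.0, -167.1]
force: [-0.5, -0.4, -0.2]
grip_width: 0.0238
```

Call:
{"fn": "move_arm", "kwargs": {"moves": [[-0.5, 0, 0, 0, 0, 0], [-1, 0, 0, 0, 0, 0], [-1.5, 0, 0, 0, 0, 0], [-2, 0, 0, 0, 0, 0], [-2, 0, 0, 0, 0, 0]]}}

```text
time_s: 12.98
tool_pos: [0.578, 0.1979, 0.0265]
tool_rot: [-90.0, 0.0, -167.1]
force: [-1.5, -0.2, 0.9]
grip_width: 0.0243
```

```bash
python3 t.py a5
```

```text
12.9833 [0.57796479 0.19785288 0.02651854] [-8.99977754e+01  2.12393936e-03 -1.67082561e+02] [-1.45663735 -0.15123059  0.88942223] 0.024265118722131628
T few 28
L1 [ 0.6022 -0.2584] 263 0.034
L2 [ 0.5682 -0.1994] 267 0.034
L3 [ 0.534  -0.2581] 256 0.0342
T_wrist [0.5769 0.2015] 4547 0.0499
```

View pics/a5.png

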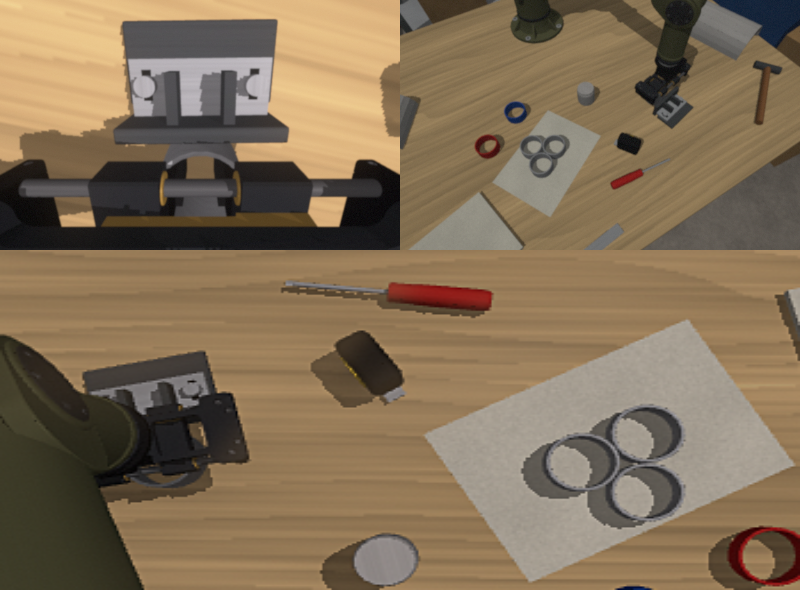

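Call:
{"fn": "move_arm", "kwargs": {"moves": [[-0.3, 0, 0, 0, 0, 0], [-0.6, 0, 0, 0, 0, 0], [-1, 0, 0, 0, 0, 0], [-1, 0, 0, 0, 0, 0]]}}

```text
time_s: 13.47
tool_pos: [0.5789, 0.1981, 0.0265]
tool_rot: [-90.0, 0.0, -167.1]
force: [-1.7, 0.1, -1.0]
grip_width: 0.024
```

Call:
{"fn": "move_arm", "kwargs": {"moves": [[-0.3, 0, 0, 0, 0, 0], [-0.6, 0, 0, 0, 0, 0], [-1, 0, 0, 0, 0, 0], [-1, 0, 0, 0, 0, 0]]}}

```text
time_s: 13.8
tool_pos: [0.5799, 0.1983, 0.0265]
tool_rot: [-90.0, 0.0, -167.1]
force: [-1.5, -0.3, -0.2]
grip_width: 0.0241
```

Call:
{"fn": "move_arm", "kwargs": {"moves": [[-0.3, 0, 0, 0, 0, 0], [-0.6, 0, 0, 0, 0, 0], [-1, 0, 0, 0, 0, 0], [-1, 0, 0, 0, 0, 0]]}}

```text
time_s: 14.13
tool_pos: [0.5809, 0.1986, 0.0265]
tool_rot: [-90.0, 0.0, -167.1]
force: [-0.7, -0.1, 0.2]
grip_width: 0.0241
```

```bash
python3 t.py a6
```

```text
14.1333 [0.5808691  0.1985655  0.02649418] [-8.99977018e+01  2.58470335e-03 -1.67076477e+02] [-0.74705467 -0.11907201  0.20180675] 0.02405302213378226
T [0.5728 0.1956] 35 0.0494
L1 [ 0.6023 -0.2584] 262 0.0339
L2 [ 0.5682 -0.1994] 264 0.0342
L3 [ 0.534  -0.2581] 259 0.034
T_wrist [0.5804 0.2005] 5483 0.0498
```

View pics/a6.png

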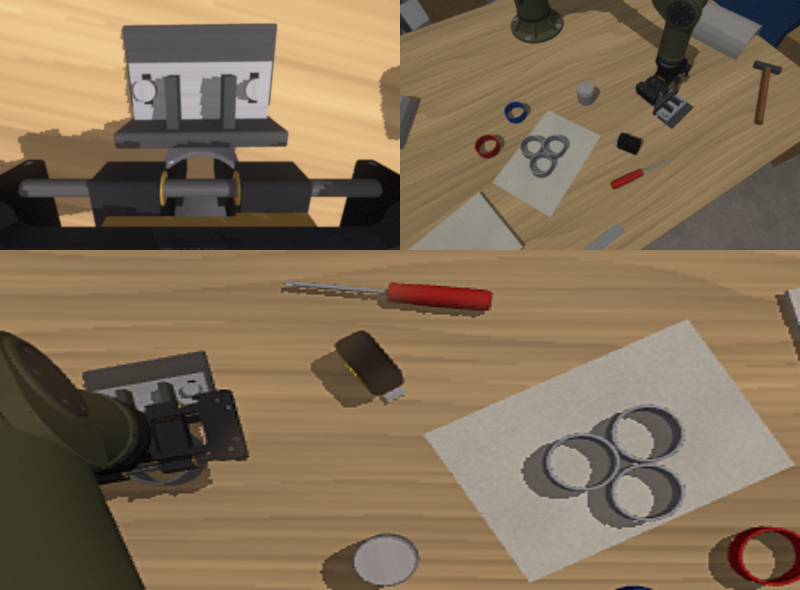

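Call:
{"fn": "move_arm", "kwargs": {"moves": [[-0.3, 0, 0, 0, 0, 0], [-0.6, 0, 0, 0, 0, 0], [-1, 0, 0, 0, 0, 0], [-1, 0, 0, 0, 0, 0]]}}

```text
time_s: 14.62
tool_pos: [0.5818, 0.1988, 0.0265]
tool_rot: [-90.0, 0.0, -167.1]
force: [-0.8, 0.0, 1.0]
grip_width: 0.0239
```

Call:
{"fn": "move_arm", "kwargs": {"moves": [[-0.3, 0, 0, 0, 0, 0], [-0.6, 0, 0, 0, 0, 0], [-0.6, 0, 0, 0, 0, 0]]}}

```text
time_s: 14.87
tool_pos: [0.5824, 0.1989, 0.0265]
tool_rot: [-90.0, -0.0, -167.1]
force: [-1.3, 0.4, 0.5]
grip_width: 0.0242
```

Call:
{"fn": "move_arm", "kwargs": {"moves": [[-0.3, 0, 0, 0, 0, 0], [-0.6, 0, 0, 0, 0, 0], [-0.6, 0, 0, 0, 0, 0]]}}

```text
time_s: 15.12
tool_pos: [0.5829, 0.199, 0.0265]
tool_rot: [-90.0, -0.0, -167.1]
force: [-1.0, -0.4, 0.7]
grip_width: 0.0236
```

Call:
{"fn": "move_arm", "kwargs": {"moves": [[-0.3, 0, 0, 0, 0, 0], [-0.6, 0, 0, 0, 0, 0], [-0.6, 0, 0, 0, 0, 0]]}}

```text
time_s: 15.37
tool_pos: [0.5831, 0.1991, 0.0264]
tool_rot: [-90.0, -0.1, -167.1]
force: [-2.5, -0.7, 1.0]
grip_width: 0.0237
```

Call:
{"fn": "move_arm", "kwargs": {"moves": [[-0.3, 0, 0, 0, 0, 0], [-0.6, 0, 0, 0, 0, 0], [-0.6, 0, 0, 0, 0, 0]]}}

```text
time_s: 15.62
tool_pos: [0.5835, 0.1994, 0.0263]
tool_rot: [-90.0, -0.1, -167.1]
force: [-3.9, -0.3, 1.4]
grip_width: 0.024
```

Call:
{"fn": "move_arm", "kwargs": {"moves": [[-0.3, 0, 0, 0, 0, 0], [-0.6, 0, 0, 0, 0, 0], [-0.6, 0, 0, 0, 0, 0]]}}

```text
time_s: 15.87
tool_pos: [0.5836, 0.1996, 0.0263]
tool_rot: [-90.0, -0.1, -167.1]
force: [-5.6, -0.7, 2.4]
grip_width: 0.0238
```

Call:
{"fn": "move_arm", "kwargs": {"moves": [[-0.2, 0, 0, 0, 0, 0], [-0.4, 0, 0, 0, 0, 0], [-0.4, 0, 0, 0, 0, 0]]}}

```text
time_s: 16.12
tool_pos: [0.5837, 0.1996, 0.0262]
tool_rot: [-90.0, -0.2, -167.1]
force: [-6.4, -0.5, 2.5]
grip_width: 0.024
```

```bash
python3 -c "
from h import *
o=env.get_obs();print(o['time_s'],o['force'])
read_camera('wrist');print(env.get_obs()['force'])
read_camera('wrist');print(env.get_obs()['force'])"
```

```text
16.1167 [-6.44884797 -0.49740167  2.50454358]
[-5.06903394 -0.66344582  2.48746051]
[-6.77843708  0.2358055   3.12191471]
```

Call:
{"fn": "move_arm", "kwargs": {"moves": [[-0.3, 0, 0, 0, 0, 0], [-0.6, 0, 0, 0, 0, 0], [-0.6, 0, 0, 0, 0, 0]]}}

```text
time_s: 16.47
tool_pos: [0.5838, 0.1998, 0.0261]
tool_rot: [-90.0, -0.2, -167.1]
force: [-6.8, -0.7, 2.9]
grip_width: 0.0236
```

Call:
{"fn": "move_arm", "kwargs": {"moves": [[-0.2, 0, 0, 0, 0, 0], [-0.2, 0, 0, 0, 0, 0]]}}

```text
time_s: 16.63
tool_pos: [0.5838, 0.1998, 0.0261]
tool_rot: [-90.0, -0.2, -167.0]
force: [-8.0, -0.2, 3.5]
grip_width: 0.024
```

```bash
python3 -c "
from h import *
for i in range(8):
  o=env.get_obs();print(round(o['time_s'],2),np.round(o['force'],2),'a',round(-o['force'][:2]@[.975,.223],2),np.round(o['tool_pos'],4));read_camera('wrist')"
```

```text
16.63 [-8.04 -0.21  3.54] a 7.88 [0.5838 0.1998 0.0261]
16.68 [-9.13 -1.16  3.48] a 9.16 [0.5838 0.1998 0.0261]
16.73 [-8.26 -0.81  3.8 ] a 8.23 [0.5839 0.1998 0.0261]
16.78 [-8.81 -1.14  3.2 ] a 8.84 [0.5838 0.1998 0.0261]
16.83 [-8.18 -1.49  3.82] a 8.31 [0.5839 0.1998 0.0261]
16.88 [-7.55 -1.84  3.57] a 7.77 [0.5839 0.1998 0.0261]
16.93 [-6.94 -1.53  3.47] a 7.11 [0.5839 0.1998 0.0261]
16.98 [-8.09 -1.25  4.05] a 8.17 [0.5839 0.1998 0.0261]
```

Call:
{"fn": "move_arm", "kwargs": {"moves": [[-0.3, 0, 0, 0, 0, 0], [-0.3, 0, 0, 0, 0, 0], [-0.3, 0, 0, 0, 0, 0], [-0.3, 0, 0, 0, 0, 0], [-0.3, 0, 0, 0, 0, 0], [-0.3, 0, 0, 0, 0, 0], [-0.3, 0, 0, 0, 0, 0], [-0.3, 0, 0, 0, 0, 0], [-0.3, 0, 0, 0, 0, 0], [-0.3, 0, 0, 0, 0, 0], [-0.3, 0, 0, 0, 0, 0], [-0.3, 0, 0, 0, 0, 0], [-0.3, 0, 0, 0, 0, 0], [-0.3, 0, 0, 0, 0, 0]]}}

```text
time_s: 18.2
tool_pos: [0.5839, 0.1999, 0.0261]
tool_rot: [-90.0, -0.3, -167.0]
force: [-8.1, -1.1, 4.0]
grip_width: 0.0242
```

```bash
python3 -c "
from h import *
for i in range(6):
  o=env.get_obs();print(round(o['time_s'],2),np.round(o['force'],2),'a',round(-o['force'][:2]@[.975,.223],2),np.round(o['tool_pos'],4));read_camera('wrist')"; python3 t.py a7
```

```text
18.2 [-8.09 -1.1   4.01] a 8.13 [0.5839 0.1999 0.0261]
18.25 [-8.5  -0.5   3.45] a 8.4 [0.5839 0.1999 0.0261]
18.3 [-8.79 -1.05  3.38] a 8.81 [0.5839 0.1999 0.0261]
18.35 [-8.74 -1.7   4.25] a 8.9 [0.5839 0.1999 0.0261]
18.4 [-8.38 -0.99  4.33] a 8.39 [0.5839 0.1998 0.0261]
18.45 [-8.08 -0.42  3.72] a 7.97 [0.5839 0.1998 0.0261]
18.5 [0.58389033 0.19984786 0.02608685] [ -89.9951033    -0.26025352 -167.04828838] [-7.85814823 -0.46444318  4.15688041] 0.023669412415086986
T few 22
L1 [ 0.6022 -0.2583] 265 0.0343
L2 [ 0.5683 -0.1994] 265 0.0342
L3 [ 0.5341 -0.2582] 254 0.0339
T_wrist [0.5826 0.2003] 5778 0.0498
```

View pics/a7.png

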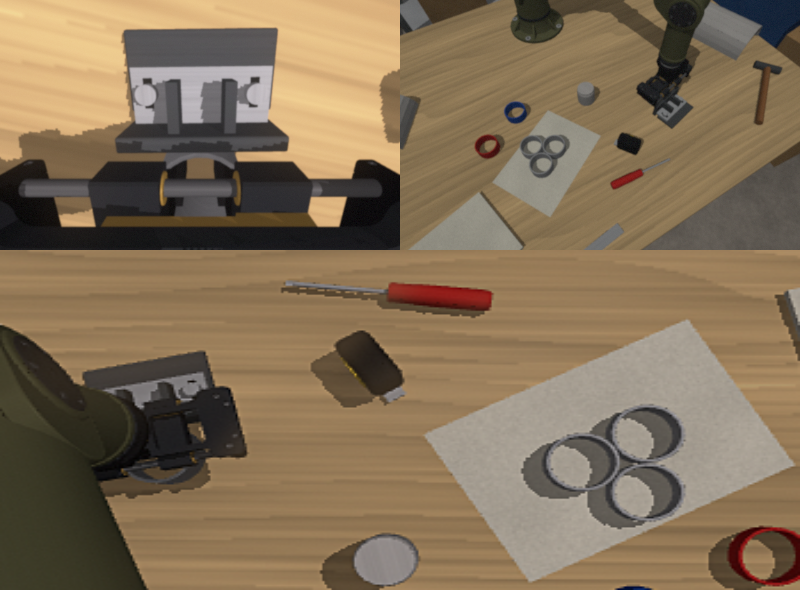

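Call:
{"fn": "move_arm", "kwargs": {"moves": [[0.5, 0, 0, 0, 0, 0], [1.5, 0, 0, 0, 0, 0], [2.5, 0, 0, 0, 0, 0], [3.5, 0, 0, 0, 0, 0], [4.5, 0, 0, 0, 0, 0], [5.5, 0, 0, 0, 0, 0], [6.5, 0, 0, 0, 0, 0], [7.5, 0, 0, 0, 0, 0], [7.5, 0, 0, 0, 0, 0]]}}

```text
time_s: 19.4
tool_pos: [0.579, 0.1978, 0.0266]
tool_rot: [-90.0, 0.0, -167.1]
force: [-0.1, -0.6, -0.5]
grip_width: 0.024
```

Call:
{"fn": "move_arm", "kwargs": {"moves": [[0, 0, 0, 0, 0, 0], [0, 0, 0, 0, 0, 0], [1, 0, 0, 0, 0, 0], [2, 0, 0, 0, 0, 0], [2, 0, 0, 0, 0, 0]], "claw": 10}}

```text
time_s: 19.82
tool_pos: [0.5767, 0.1976, 0.0265]
tool_rot: [-90.0, -0.0, -167.1]
force: [0.0, -0.5, -0.6]
grip_width: 0.0109
```

```bash
python3 t.py a8
```

```text
19.8167 [0.57666716 0.19757416 0.02646805] [-8.99913227e+01 -1.41404498e-02 -1.67073929e+02] [ 0.02761021 -0.47597422 -0.55514468] 0.010942690522400784
T [0.5735 0.1957] 66 0.0498
L1 [ 0.6022 -0.2583] 268 0.034
L2 [ 0.5682 -0.1993] 266 0.0341
L3 [ 0.534  -0.2582] 253 0.0342
T_wrist [0.5772 0.1973] 4142 0.0498
```

View pics/a8.png

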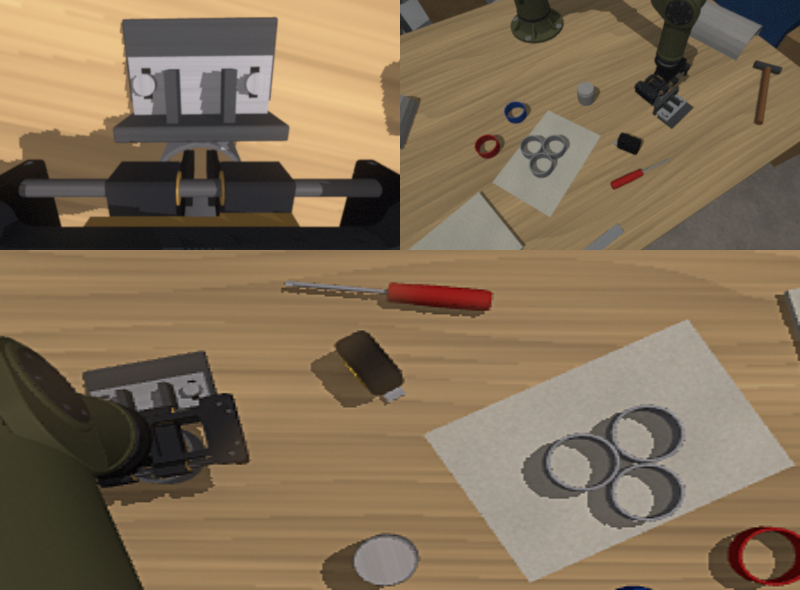

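Call:
{"fn": "move_arm", "kwargs": {"moves": [[1, -3, 0, 0, 0, 0], [1, -8, 0, 0, 0, 0], [1, -14, 0, 0, 0, 0], [1, -21, 0, 0, 0, 0], [1, -28, 0, 0, 0, 0], [1, -36, 0, 0, 0, 0], [1, -46, 0, 0, 0, 0], [1, -60, 0, 0, 0, 0], [1, -80, 0, 0, 0, 0], [1, -100, 0, 0, 0, 0], [20, -120, 0, 0, 0, 0], [45, -135, 0, 0, 0, 0], [70, -145, 0, 0, 0, 0], [90, -150, 0, 0, 0, 0], [100, -150, 0, 0, 0, 0], [100, -150, 0, 0, 0, 0]]}}

```text
time_s: 21.3
tool_pos: [0.4783, 0.1751, 0.1778]
tool_rot: [-89.9, 0.1, -167.0]
force: [0.5, -0.3, 0.2]
grip_width: 0.0099
```

```bash
sed -i "s/^ring(P,ok,'T',.*/ring(P,ok,'T',[.5735,.1957],.043,.056)/; s/^ring(pts('wrist').*/ring(pts('wrist',dw),dw>0,'T_wrist',[.5735,.1957],.043,.056)/" t.py; cat >> t.py <<'E'
for n,(u0,u1,v0,v1,zl,zh) in {'tape':(255,305,115,175,.045,.07),'can':(265,310,230,275,.05,.07),'drv':(235,345,90,120,.006,.07)}.items():
    m=np.zeros_like(ok);m[v0:v1,u0:u1]=1;X=P[m&ok&(P[...,2]>zl)&(P[...,2]<zh)]
    r=cv2.minAreaRect((X[:,:2]*1000).astype(np.float32));print(n,np.round(r[0],1),round(r[2],1))
E
python3 t.py a9
```

```text
21.3 [0.47831052 0.17512367 0.17777184] [-8.99060762e+01  8.36681879e-02 -1.67046079e+02] [ 0.51662765 -0.29572827  0.18129677] 0.009869181121212985
T [0.5747 0.1956] 294 0.0497
L1 [ 0.6022 -0.2584] 263 0.0341
L2 [ 0.5683 -0.1995] 265 0.0341
L3 [ 0.534  -0.2582] 258 0.034
T_wrist few 0
tape [684.3   3.5] 34.3
can [451. -16.] 26.0
drv [770.8 -18.5] 87.5
```

View pics/a9.png

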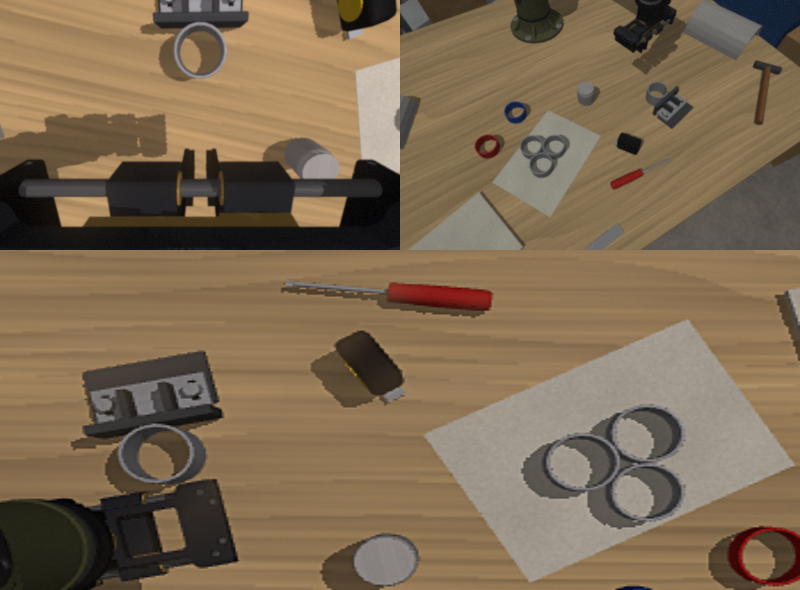

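```bash
python3 -c "
from h import *
print(job.sign_off())"
```

```text
the job is handed in; nothing more can be done
None
```

I slid the tall sleeve clear of the cluster with the fingers down its bore and pushed it between the tape measure and the can up to the end stop. I held it there for about 2 s, then backed off, lifted out and handed the job in at about 21 s on the clock.

- **Hold:** the wrist force along the push was about 8.3 N on average, and no reading passed 9.2 N. This is the force at the wrist, not at the plate. Dragging the sleeve showed about 1 N of friction, so the press on the plate was probably a little lower.
- **Final position:** the top camera shows the sleeve upright, with its rim at 0.0497 m, against the plate. It is within about 1 mm of the middle of the face.
- **Low sleeves:** they stayed within about 1 mm of where they started.
- **Bystanders:** the tape measure and can stayed within 0.2 mm. The screwdriver check disagreed: its fitted centre changed by about 7 mm, still inside the 12 mm limit. I put this down to noisy depth on its thin shaft, because the pictures look the same and the arm never went near it.
- **Failed check:** the wrist camera could not confirm the sleeve's final position. Too few rim points fell in its search window, so that result rests on the top camera and the pictures.

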